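# Pack the soil-test kit into its drawer

### The arm

A 6-joint arm with a two-finger parallel gripper is mounted at the origin on the work surface. World frame = base frame: x ahead of the robot, y to its left, z up, the work surface at z = 0. Lengths are in m, angles in rad, forces in N, time in s.
With the tool pointing down it reaches from about 0.3 to 0.775 m from the base axis. Payload 14.6 kg.
Tool frame: the origin (TCP) lies midway between the tips of the shut fingers; the grasp point (between the pads) lies 19 mm behind it; z points along the fingers, y is the line along which they close (so a half turn about z gives the same grasp; the last joint's range is limited). The gripper opens to 94 mm and grips with 3 to 60 N. Pads are 16 mm wide; open, the fingers measure 119 mm over their backs; the gripper's body (75 mm by 177 mm) begins 78 mm behind the grasp point.
Start: joints at [1.083, 0.3, 1.521, -0, 1.321, -0.067], TCP at [0.225, 0.502, 0.205] pointing down, gripper open.
Joint ranges: [-3.03, 3.03], [-0.79, 2.21], [0.23, 2.52], [-1.04, 4.18], [0, 3.07], [-2.55, 2.55]. Speed limits (rad/s): [2.22, 2.22, 2.57, 3.14, 3.14, 3.14].

### API

Orientations are given as a unit quaternion [w, x, y, z].
In Python, from plant import status, snapshot, order, find_in, landmark_of gives the robot as it stands.
- The arm moves only by the tool move_arm, never from a script. Its argument "rows" is a list of rows, each an object of numbers: "tx", "ty", "tz": the shift along the tool's x, y, z in mm; "ax", "ay", "az": the turn, a rotation vector about the tool's x, y, z in rad; "fingers": the opening, from 0 (shut) to 1 (fully open). In form: [{"tx": .., "ty": .., "tz": .., "ax": .., "ay": .., "az": .., "fingers": ..}, ...]. A call has 1 to 20 rows; each row shifts and turns the commanded pose from where the row before left it, along the tool's axes as they then stand; what a row does not reach is not made up. A row lasts 1/8 s, in which the tool goes at most 62.5 mm and 10.7 degrees, less where a joint would pass 70% of its speed; a pose out of reach is approached as far as the arm can. A call is refused whole if a number of a shift passes 62.5 or a number of a turn 0.188, either way. A call with a gripper value outside its range is refused whole. The fingers move at their own pace and stop on an object; "squeeze" is the grip in N (left out, the last holds). Time passes only in rows, so rows that do not move let the fingers close. It gives the time, the measured TCP pose, the force, the opening and the grip force at its end, in the units of the state.
- status.state(): the state, without advancing time (a new reading comes with each control period).
- snapshot(name): name is "side" or "top" or "wrist"; returns a dict with "pixels" (480x640x3 uint8, blue, green, red), "intrinsics" (3x3 intrinsics, pixels), "distortion" ([k1, k2, p1, p2, k3] as OpenCV has them; the pictures are not rectified), "cam_to_world" (4x4, takes a point from camera to world coordinates). Camera axes: x right, y down, z forward; pixel columns grow to the right and rows downward; lengths in m; the calibration is good to about 2 mm. A picture is of the moment at which its call begins. There is no depth.
- order.finish_job(): hands the job in; it is judged then, once.
Trained networks look in the newest picture that a camera, given by its name, has taken for a name from the list of things; names that differ only in an ending like _2 or _b are one class to them, and where a whole thing is asked for, a point or a joint stands for the part that bears it (a point fixed in the world has none). Each returns a list of dicts, best first, with "score" (0 to 1); they miss things now and then, are a little off and sometimes report something else, mostly with a low value. They report only what shows in the picture. A call takes as long as a camera call. They do not tell look-alikes from the thing itself.
- find_in(thing, camera): "point" ([x, y, z] in m, in world coordinates, good to about 4 mm: the middle of the surface that is visible of it).
- landmark_of(thing, camera): "point" ([x, y, z] in m, in world coordinates, good to about 4 mm: a listed point, or the origin of a listed thing).
The state is a dict: "clock": time; "q": joint angles; "dq": joint speeds; "tau": joint torques, N m; "tcp_pos": TCP position; "orientation": TCP orientation; "force": force on the tool from outside, world axes, zero at the start; "wrist_torque": the same for the moment, N m; "opening": finger opening in m; "grip_force": force on a finger pad.
Only numpy, scipy, OpenCV 4.12 (cv2) and the standard library are available. Lean on these libraries where they do the work, as an engineer would, in place of code of your own. Each camera call takes 0.05 s, during which the arm holds its last target. There are 200 camera calls.

### The job

Pack the soil-test kit away: lay the two heavy parts, the black battery pack and the aluminium check block, side by side flat on the floor of the open drawer, then lay the light orange case flat on top, across both of them, and finally push the drawer fully shut. Set each thing down rather than dropping it, do not slam the drawer, and leave everything else on the desk where it is.

Things in the scene. Friction and masses are not known exactly. Their poses are not given: they have to be found in the camera images.
- unit_drawer0 (a joint): Travel in m of the one green-fronted drawer of a low grey steel unit fixed on the desk (320 deep, 270 wide, 112 high). 0 = fully shut; grows as the drawer comes out along drawer_floor's -x, at most 0.2296; starts well open, 0.18 or more. Slides with about 1 N friction plus 4 N per m/s, and stays where left. Opening of the unit: 78 mm high above the drawer floor; contents must stay below that.
- drawer_floor (a point): Point on the drawer's inner floor, midway across, at the foot of its inner front wall, 22 mm above the desk, moving with the drawer. x: level, from drawer front to back (the way it shuts); y across it; z up. Floor reaches x 0 to 275, y -114 to +114 mm from here; 6 mm side walls rise 68 mm above the floor, front panel 77 mm. Only x from 0 to (travel - 6 mm) is out of the unit and open above.
- unit_drawer0_handle (a point): Middle of the drawer's round steel bar handle; axes as drawer_floor. The bar is level, along y, 120 mm long, 11 mm thick, 35 mm in front of the front panel, 74 mm above the desk. The drawer can be shut by pushing this bar from the front with closed fingers.
- battery: Black battery pack with a yellow band near one end, a plain box 130 (its x) x 52 (y) x 40 (z) mm, about 0.6 kg. Origin: centre of its underside.
- block: Bare aluminium check block with a row of five dark dots on top, a plain box 120 (its x) x 50 (y) x 40 (z) mm, about 0.65 kg. Origin: centre of its underside.
- case: Light orange plastic cuvette case with white latches, a box 170 (its x) x 50 (y) x 28 (z) mm, about 0.1 kg. Origin: centre of its underside.
- radio: Bystander: black two-way radio lying on its back, body 105 (its x) x 56 x 34 mm, with an aerial 38 mm long at its +x end. Origin: on its underside, 20 mm from the body's middle towards the aerial.
- jar_a: Bystander: clear sample jar with white cap, 60 mm across, 75 mm tall. Origin: centre of its underside.
- jar_b: Bystander: amber sample jar with blue cap, 60 mm across, 75 mm tall. Origin: centre of its underside.
- scoop: Bystander: steel sample spoon with a wooden handle, lying flat, 180 mm long along its x. Origin: under its middle.
- carton: Bystander: black carton 90 x 70 x 50 mm. Origin: centre of its underside.
Not all that is in view belongs to the job. There is more than one size of the block; the one meant has the size given above. Leave any pink look-alike of the battery alone.

How it is judged:
By the outcome, as a careful person would: the job done as asked, in the order asked, and still so for the second after the job is handed in, with the robot touching nothing.
It also fails if it takes over 72 s, if anything falls off the work surface, if the arm or the gripper's body presses on something with over 40 N, if the wrist force passes 120 N, or if a joint passes its speed limit or range.

## Working session

There is one attempt and no reset: what is moved stays moved. The work goes in short steps, Python scripts to look and compute and a tool call to move; the robot and the scene stay as the last step left them, time stands still between calls to the robot, and variables do not carry over. Pictures are saved under pics/ and viewed, at most 10 in all, crops included, and the job is handed in when it is done.

Besides the shell and the picture viewer there is one more tool, called by a JSON object that holds its "op" and its "data", one argument or row to a line. move_arm: Moves the arm, as the interface text tells. Its arguments: {"type":"object","properties":{"rows":{"type":"array","items":{"type":"object","properties":{"tx":{"type":"number"},"ty":{"type":"number"},"tz":{"type":"number"},"ax":{"type":"number"},"ay":{"type":"number"},"az":{"type":"number"},"fingers":{"type":"number"}}}},"squeeze":{"type":"number"}},"required":["rows"]}

```bash
mkdir -p pics; ls
python3 - <<'E'
from plant import status, snapshot, find_in, landmark_of
import cv2, numpy as np
for c in ("top","side"):
    s=snapshot(c); cv2.imwrite(f"pics/{c}0.png",s["pixels"])
    print(c,np.round(s["cam_to_world"],3).tolist(),np.round(s["intrinsics"],1).tolist(),s["distortion"])
    for t in ("battery","block","case","drawer_floor","unit_drawer0_handle","radio","jar_a","jar_b","scoop","carton"):
        print(t,"F",[(np.round(d["point"],3).tolist(),round(d["score"],2)) for d in find_in(t,c)][:4],"L",[(np.round(d["point"],3).tolist(),round(d["score"],2)) for d in landmark_of(t,c)][:4])
print(status.state())
E
```

```text
pics
top [[0.017, -0.998, 0.066, 0.432], [-1.0, -0.016, 0.01, -0.001], [-0.009, -0.066, -0.998, 1.447], [0.0, 0.0, 0.0, 1.0]] [[447.3, 0.0, 310.4], [0.0, 447.3, 240.0], [0.0, 0.0, 1.0]] [-0.0347893  0.         0.         0.         0.       ]
battery F [([0.585, 0.354, 0.04], 0.81), ([0.612, 0.503, 0.038], 0.8)] L [([0.588, 0.355, 0.001], 0.87), ([0.616, 0.509, -0.002], 0.56)]
block F [([0.426, 0.362, 0.038], 0.89), ([0.295, 0.502, 0.056], 0.71)] L [([0.458, 0.476, 0.002], 0.9), ([0.423, 0.366, -0.0], 0.72), ([0.29, 0.512, 0.002], 0.65), ([0.583, -0.517, 0.001], 0.37)]
case F [([0.408, 0.201, 0.026], 0.9), ([0.747, 0.235, 0.078], 0.24)] L [([0.405, 0.202, 0.0], 0.9)]
drawer_floor F [([0.574, -0.112, 0.02], 0.61)] L [([0.482, -0.084, 0.021], 0.77), ([0.754, 0.24, -0.0], 0.4)]
unit_drawer0_handle F [([0.575, -0.118, 0.024], 0.67), ([0.748, 0.235, 0.076], 0.21)] L [([0.429, -0.072, 0.075], 0.73)]
radio F [([0.632, 0.221, 0.033], 0.95), ([0.426, 0.361, 0.039], 0.42), ([0.748, 0.234, 0.075], 0.33)] L [([0.62, 0.216, 0.002], 0.59)]
jar_a F [([0.749, 0.235, 0.072], 0.8), ([0.733, 0.144, 0.0
[... 1858 characters left out ...]
clock': 2.1, 'q': array([ 1.08342659e+00,  2.99890062e-01,  1.52099650e+00, -1.84222020e-05,
        1.32068159e+00, -6.65541649e-02]), 'dq': array([ 3.10125554e-05,  3.82941160e-04,  3.64847006e-05,  3.81759442e-04,
        9.24245114e-04, -2.14342421e-04]), 'tau': array([ 7.43200530e-06, -5.31657958e+01, -3.52914762e+01,  7.08426372e-02,
        2.12991511e-02, -2.95330472e-05]), 'tcp_pos': array([0.22466019, 0.50201985, 0.20545252]), 'orientation': array([1.19346362e-05, 2.08856482e-01, 9.77946302e-01, 9.34518595e-06]), 'force': array([-0.29737992, -0.43984309, -0.23150771]), 'wrist_torque': array([-0.00452631,  0.03190775,  0.00749224]), 'grip_force': 0.0, 'opening': 0.09394275917623905}
```

View images.

View pics/top0.png

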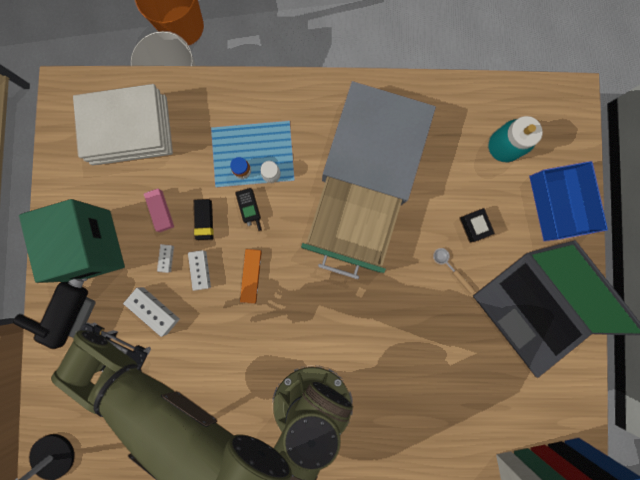

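View pics/side0.png

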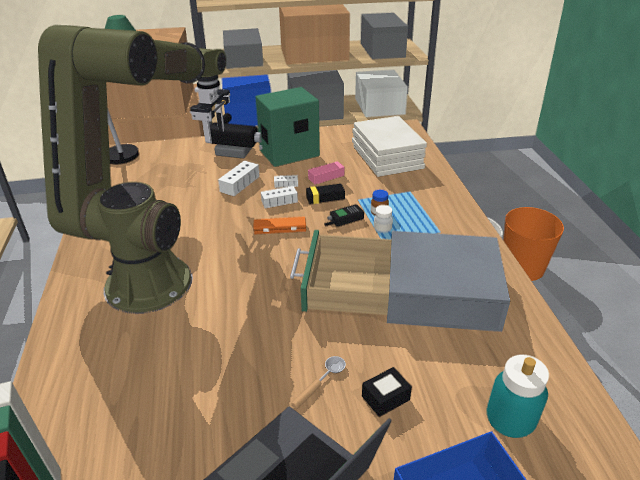

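The top view shows three dotted blocks: a small one at about (165,258), a middle one at (198,270) and a large one at (150,311). It also shows the battery at (203,219) beside its pink look-alike at (158,210), the case at (250,275), and the open drawer with its front around (343,258). The side view agrees. Next I measure footprints and yaws.

```bash
cat > h.py <<'E'
import numpy as np, cv2
from scipy.spatial.transform import Rotation as R
from plant import status, snapshot
def plane(s,px,z):
    n=cv2.undistortPoints(np.array(px,float).reshape(-1,1,2),s["intrinsics"],np.array(s["distortion"])).reshape(-1,2)
    T=np.array(s["cam_to_world"]); d=np.c_[n,np.ones(len(n))]@T[:3,:3].T
    return T[:3,3]+d*((z-T[2,3])/d[:,2:])
def rect(s,mask,z,seed):
    n,l,st,_=cv2.connectedComponentsWithStats(mask.astype(np.uint8))
    ys,xs=np.nonzero(l); i=np.argmin((xs-seed[0])**2+(ys-seed[1])**2); k=l[ys[i],xs[i]]
    c=max(cv2.findContours((l==k).astype(np.uint8),cv2.RETR_EXTERNAL,cv2.CHAIN_APPROX_NONE)[0],key=len)
    b=cv2.boxPoints(cv2.minAreaRect((plane(s,c.reshape(-1,2),z)[:,:2]*1000).astype(np.float32)))
    e=b[1]-b[0],b[2]-b[1]; L=max(e,key=np.linalg.norm)
    return b.mean(0).round(1),sorted(round(float(np.linalg.norm(v)),1) for v in e),round(float(np.degrees(np.arctan2(L[1],L[0]))%180),1),b.round(0).tolist()
def go(p,yaw):
    """offsets in tool axes (mm) to TCP target p, and az (rad, mod pi) so tool y lies along yaw (deg)"""
    st=status.state(); o=st["orientation"]; M=R.from_quat([o[1],o[2],o[3],o[0]]).as_matrix()
    y=np.degrees(np.arctan2(M[1,1],M[0,1])); d=(yaw-y+90)%180-90
    print("tilt",M[:,2].round(4),"tooly",y.round(2),"xyz",(1000*st["tcp_pos"]).round(1),"q6",st["q"][5].round(2),"q1",st["q"][0].round(2),"t",st["clock"])
    az=-np.radians(d); Mr=M@R.from_rotvec([0,0,az]).as_matrix(); v=(np.array(p)-1000*st["tcp_pos"])
    print("az",az.round(4),"shift before turn",(M.T@v).round(1),"after turn",(Mr.T@v).round(1))
E
python3 - <<'E'
from h import *
s=snapshot("top"); h=cv2.cvtColor(s["pixels"],cv2.COLOR_BGR2HSV); H,S,V=[h[...,i].astype(int) for i in range(3)]
white=(S<50)&(V>140)
white=cv2.morphologyEx(white.astype(np.uint8),cv2.MORPH_CLOSE,np.ones((5,5)))
for n,sd,z in(("small",(165,258),.03),("mid",(198,270),.04),("big",(150,311),.05)): print(n,rect(s,white,z,sd))
print("case",rect(s,(H<14)&(S>180)&(V>120),.028,(250,275)))
bat=((V<60)|((H>22)&(H<35)&(S>150)&(V>120)))
print("bat",rect(s,bat,.04,(203,212)))
print("front",rect(s,(H>60)&(H<90)&(S>60),.099,(343,258)))
print("unit",rect(s,(H>95)&(H<130)&(S>15)&(S<90)&(V>60),.112,(380,140)))
for p in((150,311),(198,270),(250,275),(203,212),(380,140),(343,258)): print(h[p[1],p[0]])
c=s["pixels"][160:320,130:450]; cv2.imwrite("pics/c1.png",cv2.resize(c,None,fx=2.5,fy=2.5,interpolation=cv2.INTER_CUBIC))
E
```

```text
small (array([459.2, 479.3], dtype=float32), [36.4, 83.9], 174.7, [[416.0, 465.0], [499.0, 457.0], [503.0, 494.0], [419.0, 501.0]])
mid (array([424.9, 367.9], dtype=float32), [48.8, 120.9], 9.3, [[361.0, 382.0], [369.0, 334.0], [489.0, 353.0], [481.0, 402.0]])
big (array([291.8, 515.5], dtype=float32), [66.2, 161.0], 51.0, [[215.0, 474.0], [267.0, 432.0], [368.0, 557.0], [317.0, 599.0]])
case (array([411.9, 206.2], dtype=float32), [4.5, 4.5], 46.4, [[409.0, 206.0], [412.0, 203.0], [415.0, 206.0], [412.0, 209.0]])
bat (array([586.6, 355.4], dtype=float32), [57.5, 128.3], 2.0, [[521.0, 382.0], [523.0, 324.0], [652.0, 329.0], [650.0, 386.0]])
front (array([469.3, -85.3], dtype=float32), [14.9, 258.7], 73.5, [[425.0, -207.0], [440.0, -211.0], [513.0, 37.0], [499.0, 41.0]])
unit (array([ 820. , -188.7], dtype=float32), [265.3, 319.1], 163.6, [[629.0, -271.0], [936.0, -361.0], [1010.0, -107.0], [704.0, -16.0]])
[  0   2 104]
[105   6  80]
[ 14 198 179]
[150   9  30]
[107  20 116]
[ 75 107 105]
```

View pics/c1.png

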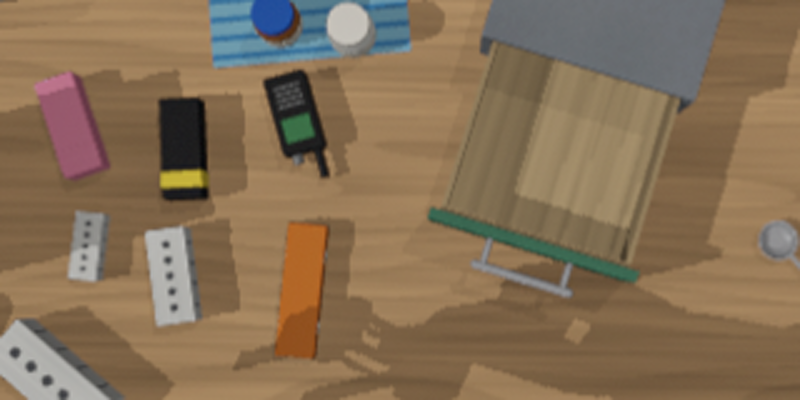

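The block is the middle one, measured at 121 x 49 mm. The battery is black with a yellow band. The drawer yaw is -16.5°, by both the unit and the front panel. Next come the case angle and the first move.

Run:
```python
from h import *
s=snapshot("top"); h=cv2.cvtColor(s["pixels"],cv2.COLOR_BGR2HSV); H,S,V=[h[...,i].astype(int) for i in range(3)]
m=(H<18)&(S>185)&(V>60); m[:, :225]=0; m[:,275:]=0; m[:235]=0;m[315:]=0
print("case",rect(s,m,.028,(250,285)))
print(plane(s,[(245.2,248.8),(261.2,249.6),(256,303.2),(240.4,302)],.028).round(4).tolist())
go([586.5,357,10],92)
```

```text
case (array([409.9, 202.1], dtype=float32), [49.6, 166.5], 175.2, [[325.0, 184.0], [491.0, 171.0], [495.0, 220.0], [329.0, 234.0]])
[[0.4947, 0.2204, 0.028], [0.493, 0.1693, 0.028], [0.3235, 0.1818, 0.028], [0.3263, 0.2313, 0.028]]
tilt [-0. -0. -1.] tooly 65.89 xyz [224.7 502.  205.4] q6 -0.07 q1 1.08 t 2.2
az -0.4558 shift before turn [-389.5   15.5  195.4] after turn [-356.6 -157.5  195.4]
```

{"op": "move_arm", "data": {
  "rows": [
    {"az": -0.152,"fingers": 1},
    {"az": -0.152},
    {"az": -0.152},
    {"tx": -36,"ty": -16},
    {"tx": -36,"ty": -16},
    {"tx": -36,"ty": -16},
    {"tx": -36,"ty": -16},
    {"tx": -36,"ty": -16},
    {"tx": -36,"ty": -16},
    {"tx": -36,"ty": -16,"tz": 15},
    {"tx": -36,"ty": -16,"tz": 25},
    {"tx": -36,"ty": -15,"tz": 25},
    {"tx": -33,"ty": -15,"tz": 35},
    {}
  ]
}}

```text
$.rows[0]: bad value
```

Run:
```python
from h import *
from plant import find_in, landmark_of
go([586.5,357,10],92)
s=snapshot("wrist"); cv2.imwrite("pics/w1.png",s["pixels"])
print([(np.round(d["point"],4),round(d["score"],2)) for d in landmark_of("battery","wrist")])
```

```text
tilt [-0. -0. -1.] tooly 65.89 xyz [224.7 502.  205.4] q6 -0.07 q1 1.08 t 2.2
az -0.4558 shift before turn [-389.5   15.5  195.4] after turn [-356.6 -157.5  195.4]
[]
```

View pics/w1.png

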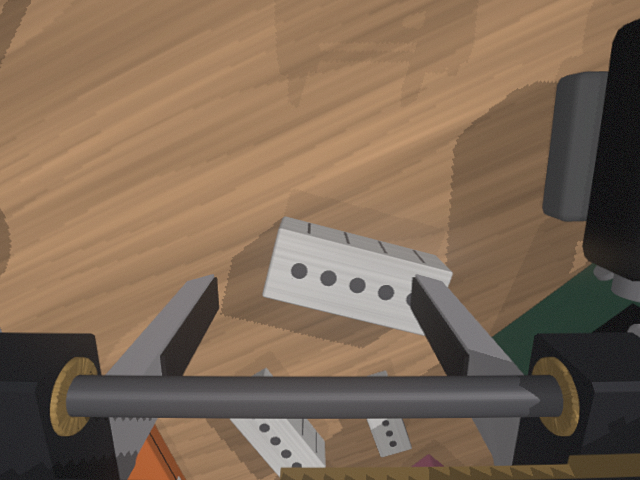

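The move was refused, so it seems every field must be given. The wrist view still shows the big block at about (357,275), under the start pose. I will send full rows.

{"op": "move_arm", "data": {
  "rows": [
    {"tx": 0,"ty": 0,"tz": 0,"ax": 0,"ay": 0,"az": -0.152,"fingers": 1},
    {"tx": 0,"ty": 0,"tz": 0,"ax": 0,"ay": 0,"az": -0.152,"fingers": 1},
    {"tx": 0,"ty": 0,"tz": 0,"ax": 0,"ay": 0,"az": -0.152,"fingers": 1},
    {"tx": -36,"ty": -16,"tz": 0,"ax": 0,"ay": 0,"az": 0,"fingers": 1},
    {"tx": -36,"ty": -16,"tz": 0,"ax": 0,"ay": 0,"az": 0,"fingers": 1},
    {"tx": -36,"ty": -16,"tz": 0,"ax": 0,"ay": 0,"az": 0,"fingers": 1},
    {"tx": -36,"ty": -16,"tz": 0,"ax": 0,"ay": 0,"az": 0,"fingers": 1},
    {"tx": -36,"ty": -16,"tz": 0,"ax": 0,"ay": 0,"az": 0,"fingers": 1},
    {"tx": -36,"ty": -16,"tz": 0,"ax": 0,"ay": 0,"az": 0,"fingers": 1},
    {"tx": -36,"ty": -16,"tz": 15,"ax": 0,"ay": 0,"az": 0,"fingers": 1},
    {"tx": -36,"ty": -16,"tz": 25,"ax": 0,"ay": 0,"az": 0,"fingers": 1},
    {"tx": -36,"ty": -15,"tz": 25,"ax": 0,"ay": 0,"az": 0,"fingers": 1},
    {"tx": -33,"ty": -15,"tz": 35,"ax": 0,"ay": 0,"az": 0,"fingers": 1},
    {"tx": 0,"ty": 0,"tz": 0,"ax": 0,"ay": 0,"az": 0,"fingers": 1}
  ]
}}

```text
clock: 4.05
tcp_pos: [0.5874, 0.3546, 0.1016]
orientation: [-0.002, -0.016, 1.0, -0.001]
force: [-0.3, 0.3, -0.2]
opening: 0.0942
grip_force: 0.0
```

Run:
```python
from h import *
from plant import find_in, landmark_of
go([586.5,357,10],92)
s=snapshot("wrist"); cv2.imwrite("pics/w2.png",s["pixels"])
print([(np.round(d["point"],4),round(d["score"],2)) for d in landmark_of("battery","wrist")+find_in("battery","wrist")])
```

```text
tilt [-0.0047 -0.0027 -1.    ] tooly 91.88 xyz [587.4 354.6 101.6] q6 -1.11 q1 0.49 t 4.05
az -0.0022 shift before turn [ 0.4  2.7 91.6] after turn [ 0.4  2.7 91.6]
[(array([ 0.5895,  0.3587, -0.0042]), 0.72), (array([0.5789, 0.3597, 0.0376]), 0.89), (array([0.5918, 0.4951, 0.0401]), 0.6)]
```

View pics/w2.png

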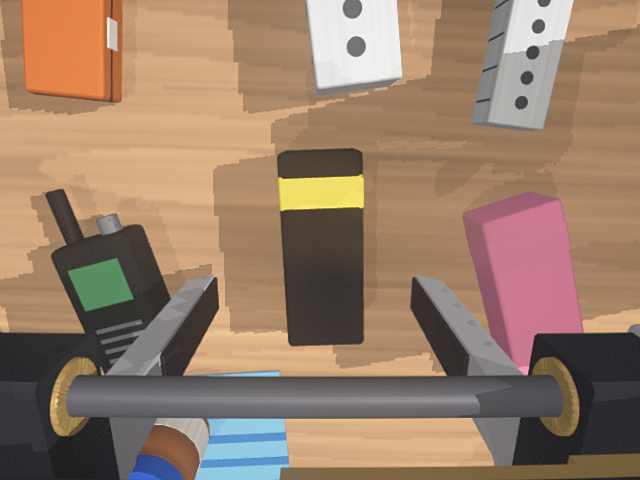

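Battery centred between the fingers at about (322,250), with the radio and the pink look-alike clear on either side. I go down and grip.

{"op": "move_arm", "data": {
  "rows": [
    {"tx": 0,"ty": 3,"tz": 30,"ax": 0,"ay": 0,"az": 0,"fingers": 1},
    {"tx": 0,"ty": 0,"tz": 30,"ax": 0,"ay": 0,"az": 0,"fingers": 1},
    {"tx": 0,"ty": 0,"tz": 20,"ax": 0,"ay": 0,"az": 0,"fingers": 1},
    {"tx": 0,"ty": 0,"tz": 11,"ax": 0,"ay": 0,"az": 0,"fingers": 1},
    {"tx": 0,"ty": 0,"tz": 0,"ax": 0,"ay": 0,"az": 0,"fingers": 0.4},
    {"tx": 0,"ty": 0,"tz": 0,"ax": 0,"ay": 0,"az": 0,"fingers": 0.4},
    {"tx": 0,"ty": 0,"tz": 0,"ax": 0,"ay": 0,"az": 0,"fingers": 0.4},
    {"tx": 0,"ty": 0,"tz": 0,"ax": 0,"ay": 0,"az": 0,"fingers": 0.4},
    {"tx": 0,"ty": 0,"tz": 0,"ax": 0,"ay": 0,"az": 0,"fingers": 0.4}
  ],
  "squeeze": 35
}}

```text
clock: 5.32
tcp_pos: [0.587, 0.3597, 0.0148]
orientation: [0.0, -0.018, 1.0, 0.0]
force: [-0.2, 0.1, 1.4]
opening: 0.052
grip_force: 34.8
```

Run:
```python
from h import *
st=status.state(); print(st["opening"],st["grip_force"],st["force"],st["q"].round(2))
go([556,-152,200],73.5)
```

```text
0.05196468047383254 34.76937532424927 [-0.16621913  0.1476302   1.3933169 ] [ 0.5   0.8   1.23  0.    1.12 -1.11]
tilt [ 4.e-04  3.e-04 -1.e+00] tooly 92.01 xyz [587.  359.7  14.8] q6 -1.11 q1 0.5 t 5.325
az 0.3231 shift before turn [  48.9 -510.3 -185.4] after turn [-115.6 -499.4 -185.4]
```

{"op": "move_arm", "data": {
  "rows": [
    {"tx": 0,"ty": 0,"tz": -20,"ax": 0,"ay": 0,"az": 0,"fingers": 0.4},
    {"tx": 0,"ty": 0,"tz": -40,"ax": 0,"ay": 0,"az": 0,"fingers": 0.4},
    {"tx": 0,"ty": 0,"tz": -40,"ax": 0,"ay": 0,"az": 0.081,"fingers": 0.4},
    {"tx": 0,"ty": 0,"tz": -40,"ax": 0,"ay": 0,"az": 0.081,"fingers": 0.4},
    {"tx": 0,"ty": 0,"tz": -40,"ax": 0,"ay": 0,"az": 0.081,"fingers": 0.4},
    {"tx": 0,"ty": 0,"tz": 0,"ax": 0,"ay": 0,"az": 0.08,"fingers": 0.4},
    {"tx": -5,"ty": -20,"tz": 0,"ax": 0,"ay": 0,"az": 0,"fingers": 0.4},
    {"tx": -10,"ty": -40,"tz": 0,"ax": 0,"ay": 0,"az": 0,"fingers": 0.4},
    {"tx": -11,"ty": -50,"tz": 0,"ax": 0,"ay": 0,"az": 0,"fingers": 0.4},
    {"tx": -11,"ty": -50,"tz": 0,"ax": 0,"ay": 0,"az": 0,"fingers": 0.4},
    {"tx": -11,"ty": -50,"tz": 0,"ax": 0,"ay": 0,"az": 0,"fingers": 0.4},
    {"tx": -11,"ty": -50,"tz": 0,"ax": 0,"ay": 0,"az": 0,"fingers": 0.4},
    {"tx": -11,"ty": -50,"tz": 0,"ax": 0,"ay": 0,"az": 0,"fingers": 0.4},
    {"tx": -11,"ty": -50,"tz": 0,"ax": 0,"ay": 0,"az": 0,"fingers": 0.4},
    {"tx": -11,"ty": -50,"tz": 0,"ax": 0,"ay": 0,"az": 0,"fingers": 0.4},
    {"tx": -11,"ty": -45,"tz": 0,"ax": 0,"ay": 0,"az": 0,"fingers": 0.4},
    {"tx": -8,"ty": -30,"tz": 0,"ax": 0,"ay": 0,"az": 0,"fingers": 0.4},
    {"tx": -5,"ty": -14,"tz": 0,"ax": 0,"ay": 0,"az": 0,"fingers": 0.4},
    {"tx": 0,"ty": 0,"tz": 0,"ax": 0,"ay": 0,"az": 0,"fingers": 0.4},
    {"tx": 0,"ty": 0,"tz": 0,"ax": 0,"ay": 0,"az": 0,"fingers": 0.4}
  ]
}}

```text
clock: 7.82
tcp_pos: [0.5566, -0.1506, 0.1946]
orientation: [-0.0, 0.143, 0.99, 0.0]
force: [0.2, 0.1, -5.1]
opening: 0.0517
grip_force: 34.7
```

Run:
```python
from h import *
go([556,-152,38],73.5)
```

```text
tilt [-0.e+00  3.e-04 -1.e+00] tooly 73.56 xyz [ 556.6 -150.6  194.6] q6 -1.61 q1 -0.33 t 7.825
az 0.0011 shift before turn [  0.2  -1.5 156.6] after turn [  0.2  -1.5 156.6]
```

{"op": "move_arm", "data": {
  "rows": [
    {"tx": 0,"ty": -1,"tz": 30,"ax": 0,"ay": 0,"az": 0,"fingers": 0.4},
    {"tx": 0,"ty": 0,"tz": 40,"ax": 0,"ay": 0,"az": 0,"fingers": 0.4},
    {"tx": 0,"ty": 0,"tz": 40,"ax": 0,"ay": 0,"az": 0,"fingers": 0.4},
    {"tx": 0,"ty": 0,"tz": 25,"ax": 0,"ay": 0,"az": 0,"fingers": 0.4},
    {"tx": 0,"ty": 0,"tz": 15,"ax": 0,"ay": 0,"az": 0,"fingers": 0.4},
    {"tx": 0,"ty": 0,"tz": 4,"ax": 0,"ay": 0,"az": 0,"fingers": 0.4},
    {"tx": 0,"ty": 0,"tz": 2,"ax": 0,"ay": 0,"az": 0,"fingers": 0.4},
    {"tx": 0,"ty": 0,"tz": 0,"ax": 0,"ay": 0,"az": 0,"fingers": 0.4},
    {"tx": 0,"ty": 0,"tz": 0,"ax": 0,"ay": 0,"az": 0,"fingers": 0.4}
  ]
}}

```text
clock: 8.95
tcp_pos: [0.5565, -0.1528, 0.0391]
orientation: [0.001, 0.143, 0.99, -0.0]
force: [-0.1, 0.9, -5.3]
opening: 0.0519
grip_force: 34.7
```

Not in contact yet, since the force still reads the full weight. I edge down by 1 mm steps.

{"op": "move_arm", "data": {
  "rows": [
    {"tx": 0,"ty": 0,"tz": 1,"ax": 0,"ay": 0,"az": 0,"fingers": 0.4},
    {"tx": 0,"ty": 0,"tz": 1,"ax": 0,"ay": 0,"az": 0,"fingers": 0.4},
    {"tx": 0,"ty": 0,"tz": 0,"ax": 0,"ay": 0,"az": 0,"fingers": 0.4},
    {"tx": 0,"ty": 0,"tz": 0,"ax": 0,"ay": 0,"az": 0,"fingers": 0.4}
  ]
}}

```text
clock: 9.45
tcp_pos: [0.5564, -0.1528, 0.0367]
orientation: [0.0, 0.143, 0.99, -0.0]
force: [0.4, -0.5, -1.1]
opening: 0.0521
grip_force: 34.8
```

In contact now: most of the weight is on the floor. I release and rise.

{"op": "move_arm", "data": {
  "rows": [
    {"tx": 0,"ty": 0,"tz": 0,"ax": 0,"ay": 0,"az": 0,"fingers": 0.7},
    {"tx": 0,"ty": 0,"tz": 0,"ax": 0,"ay": 0,"az": 0,"fingers": 0.7},
    {"tx": 0,"ty": 0,"tz": 0,"ax": 0,"ay": 0,"az": 0,"fingers": 0.7},
    {"tx": 0,"ty": 0,"tz": -10,"ax": 0,"ay": 0,"az": 0,"fingers": 0.7},
    {"tx": 0,"ty": 0,"tz": -30,"ax": 0,"ay": 0,"az": 0,"fingers": 0.7},
    {"tx": 0,"ty": 0,"tz": -50,"ax": 0,"ay": 0,"az": 0,"fingers": 0.7},
    {"tx": 0,"ty": 0,"tz": -50,"ax": 0,"ay": 0,"az": 0,"fingers": 1},
    {"tx": 0,"ty": 0,"tz": 0,"ax": 0,"ay": 0,"az": 0,"fingers": 1}
  ]
}}

```text
clock: 10.45
tcp_pos: [0.5577, -0.1532, 0.1812]
orientation: [0.004, 0.143, 0.99, -0.001]
force: [0.2, 0.5, -0.2]
opening: 0.0819
grip_force: 0.0
```

Run:
```python
from h import *
go([425,367.5,105],99.3)
```

```text
tilt [ 0.0071 -0.0024 -1.    ] tooly 73.51 xyz [ 557.7 -153.2  181.2] q6 -1.61 q1 -0.33 t 10.45
az -0.4501 shift before turn [275.5 461.6  74. ] after turn [ 47.3 535.5  74. ]
```

{"op": "move_arm", "data": {
  "rows": [
    {"tx": 0,"ty": 0,"tz": 0,"ax": 0,"ay": 0,"az": -0.15,"fingers": 1},
    {"tx": 0,"ty": 0,"tz": 0,"ax": 0,"ay": 0,"az": -0.15,"fingers": 1},
    {"tx": 0,"ty": 0,"tz": 0,"ax": 0,"ay": 0,"az": -0.15,"fingers": 1},
    {"tx": 4,"ty": 35,"tz": 0,"ax": 0,"ay": 0,"az": 0,"fingers": 1},
    {"tx": 4,"ty": 50,"tz": 0,"ax": 0,"ay": 0,"az": 0,"fingers": 1},
    {"tx": 4,"ty": 50,"tz": 0,"ax": 0,"ay": 0,"az": 0,"fingers": 1},
    {"tx": 4,"ty": 50,"tz": 0,"ax": 0,"ay": 0,"az": 0,"fingers": 1},
    {"tx": 4,"ty": 50,"tz": 0,"ax": 0,"ay": 0,"az": 0,"fingers": 1},
    {"tx": 4,"ty": 50,"tz": 0,"ax": 0,"ay": 0,"az": 0,"fingers": 1},
    {"tx": 4,"ty": 50,"tz": 0,"ax": 0,"ay": 0,"az": 0,"fingers": 1},
    {"tx": 4,"ty": 50,"tz": 0,"ax": 0,"ay": 0,"az": 0,"fingers": 1},
    {"tx": 4,"ty": 50,"tz": 10,"ax": 0,"ay": 0,"az": 0,"fingers": 1},
    {"tx": 4,"ty": 50,"tz": 20,"ax": 0,"ay": 0,"az": 0,"fingers": 1},
    {"tx": 4,"ty": 35,"tz": 20,"ax": 0,"ay": 0,"az": 0,"fingers": 1},
    {"tx": 3,"ty": 15,"tz": 20,"ax": 0,"ay": 0,"az": 0,"fingers": 1},
    {"tx": 0,"ty": 0,"tz": 0,"ax": 0,"ay": 0,"az": 0,"fingers": 1}
  ]
}}

```text
clock: 12.45
tcp_pos: [0.4226, 0.3671, 0.1047]
orientation: [-0.001, -0.081, 0.997, -0.001]
force: [0.5, -0.0, 0.4]
opening: 0.094
grip_force: 0.0
```

Run:
```python
from h import *
from plant import find_in, landmark_of
go([425,367.5,14],99.3)
s=snapshot("wrist")
print([(np.round(d["point"],4),round(d["score"],2)) for d in landmark_of("block","wrist")+find_in("block","wrist")])
h=cv2.cvtColor(s["pixels"],cv2.COLOR_BGR2HSV); H,S,V=[h[...,i].astype(int) for i in range(3)]
w=s["pixels"]; cv2.imwrite("pics/w3.png",w)
```

```text
tilt [-0.0025 -0.0021 -1.    ] tooly 99.34 xyz [422.6 367.1 104.7] q6 -1.08 q1 0.65 t 12.45
az 0.0008 shift before turn [-2.7  0.1 90.7] after turn [-2.7  0.1 90.7]
[(array([ 0.4613,  0.4799, -0.0011]), 0.85), (array([ 0.4268,  0.3681, -0.0018]), 0.57), (array([0.292 , 0.5   , 0.0519]), 0.8), (array([0.4168, 0.3644, 0.0393]), 0.74), (array([0.4356, 0.4749, 0.0285]), 0.57)]
```

View pics/w3.png

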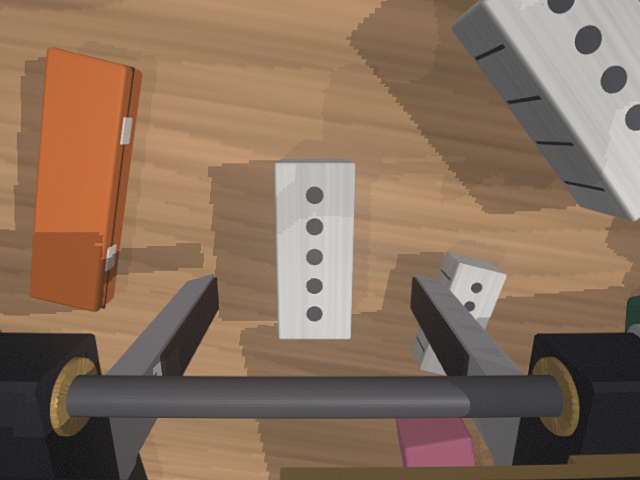

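The block is centred between the fingers at (315,250) and aligned, with the small block clear of the right finger. I go down and grip.

{"op": "move_arm", "data": {
  "rows": [
    {"tx": -2,"ty": 0,"tz": 30,"ax": 0,"ay": 0,"az": 0,"fingers": 1},
    {"tx": 0,"ty": 0,"tz": 30,"ax": 0,"ay": 0,"az": 0,"fingers": 1},
    {"tx": 0,"ty": 0,"tz": 20,"ax": 0,"ay": 0,"az": 0,"fingers": 1},
    {"tx": 0,"ty": 0,"tz": 10,"ax": 0,"ay": 0,"az": 0,"fingers": 1},
    {"tx": 0,"ty": 0,"tz": 0,"ax": 0,"ay": 0,"az": 0,"fingers": 0.4},
    {"tx": 0,"ty": 0,"tz": 0,"ax": 0,"ay": 0,"az": 0,"fingers": 0.4},
    {"tx": 0,"ty": 0,"tz": 0,"ax": 0,"ay": 0,"az": 0,"fingers": 0.4},
    {"tx": 0,"ty": 0,"tz": 0,"ax": 0,"ay": 0,"az": 0,"fingers": 0.4},
    {"tx": 0,"ty": 0,"tz": 0,"ax": 0,"ay": 0,"az": 0,"fingers": 0.4}
  ],
  "squeeze": 35
}}

```text
clock: 13.72
tcp_pos: [0.4255, 0.3679, 0.0167]
orientation: [0.0, -0.081, 0.997, -0.0]
force: [-2.1, -0.2, 2.1]
opening: 0.0495
grip_force: 35.0
```

Run:
```python
from h import *
go([579,-73,195],73.5)
```

```text
tilt [ 2.e-04 -1.e-04 -1.e+00] tooly 99.3 xyz [425.5 367.9  16.7] q6 -1.08 q1 0.65 t 13.725
az 0.4503 shift before turn [ -80.3 -460.  -178.2] after turn [-272.5 -379.2 -178.2]
```

{"op": "move_arm", "data": {
  "rows": [
    {"tx": 0,"ty": 0,"tz": -20,"ax": 0,"ay": 0,"az": 0,"fingers": 0.4},
    {"tx": 0,"ty": 0,"tz": -40,"ax": 0,"ay": 0,"az": 0.05,"fingers": 0.4},
    {"tx": 0,"ty": 0,"tz": -40,"ax": 0,"ay": 0,"az": 0.1,"fingers": 0.4},
    {"tx": 0,"ty": 0,"tz": -40,"ax": 0,"ay": 0,"az": 0.1,"fingers": 0.4},
    {"tx": 0,"ty": 0,"tz": -38,"ax": 0,"ay": 0,"az": 0.1,"fingers": 0.4},
    {"tx": 0,"ty": 0,"tz": 0,"ax": 0,"ay": 0,"az": 0.1,"fingers": 0.4},
    {"tx": -14,"ty": -20,"tz": 0,"ax": 0,"ay": 0,"az": 0,"fingers": 0.4},
    {"tx": -29,"ty": -40,"tz": 0,"ax": 0,"ay": 0,"az": 0,"fingers": 0.4},
    {"tx": -29,"ty": -40,"tz": 0,"ax": 0,"ay": 0,"az": 0,"fingers": 0.4},
    {"tx": -29,"ty": -40,"tz": 0,"ax": 0,"ay": 0,"az": 0,"fingers": 0.4},
    {"tx": -29,"ty": -40,"tz": 0,"ax": 0,"ay": 0,"az": 0,"fingers": 0.4},
    {"tx": -29,"ty": -40,"tz": 0,"ax": 0,"ay": 0,"az": 0,"fingers": 0.4},
    {"tx": -29,"ty": -40,"tz": 0,"ax": 0,"ay": 0,"az": 0,"fingers": 0.4},
    {"tx": -29,"ty": -40,"tz": 0,"ax": 0,"ay": 0,"az": 0,"fingers": 0.4},
    {"tx": -29,"ty": -40,"tz": 0,"ax": 0,"ay": 0,"az": 0,"fingers": 0.4},
    {"tx": -17,"ty": -25,"tz": 0,"ax": 0,"ay": 0,"az": 0,"fingers": 0.4},
    {"tx": -9,"ty": -14,"tz": 0,"ax": 0,"ay": 0,"az": 0,"fingers": 0.4},
    {"tx": 0,"ty": 0,"tz": 0,"ax": 0,"ay": 0,"az": 0,"fingers": 0.4},
    {"tx": 0,"ty": 0,"tz": 0,"ax": 0,"ay": 0,"az": 0,"fingers": 0.4}
  ]
}}

```text
clock: 16.1
tcp_pos: [0.5784, -0.0716, 0.1942]
orientation: [-0.0, 0.143, 0.99, 0.0]
force: [-0.4, -0.5, -8.3]
opening: 0.0497
grip_force: 35.0
```

Run:
```python
from h import *
go([579,-73,41],73.5)
s=snapshot("side"); w=s["pixels"][200:350,230:450]; cv2.imwrite("pics/s1.png",cv2.resize(w,None,fx=3,fy=3,interpolation=cv2.INTER_CUBIC))
```

```text
tilt [-6.e-04  4.e-04 -1.e+00] tooly 73.56 xyz [578.4 -71.6 194.2] q6 -1.47 q1 -0.19 t 16.1
az 0.001 shift before turn [ -1.1  -1.2 153.2] after turn [ -1.1  -1.2 153.2]
```

View pics/s1.png

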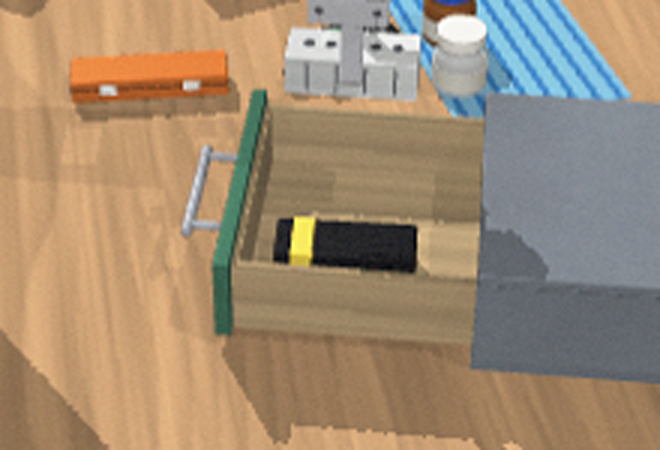

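The battery lies flat in the drawer, parallel to the walls, at crop position (345,245). The block hangs level in the gripper. I lower it.

{"op": "move_arm", "data": {
  "rows": [
    {"tx": -1,"ty": -1,"tz": 30,"ax": 0,"ay": 0,"az": 0,"fingers": 0.4},
    {"tx": 0,"ty": 0,"tz": 40,"ax": 0,"ay": 0,"az": 0,"fingers": 0.4},
    {"tx": 0,"ty": 0,"tz": 40,"ax": 0,"ay": 0,"az": 0,"fingers": 0.4},
    {"tx": 0,"ty": 0,"tz": 25,"ax": 0,"ay": 0,"az": 0,"fingers": 0.4},
    {"tx": 0,"ty": 0,"tz": 14,"ax": 0,"ay": 0,"az": 0,"fingers": 0.4},
    {"tx": 0,"ty": 0,"tz": 4,"ax": 0,"ay": 0,"az": 0,"fingers": 0.4},
    {"tx": 0,"ty": 0,"tz": 0,"ax": 0,"ay": 0,"az": 0,"fingers": 0.4},
    {"tx": 0,"ty": 0,"tz": 0,"ax": 0,"ay": 0,"az": 0,"fingers": 0.4}
  ]
}}

```text
clock: 17.15
tcp_pos: [0.5798, -0.0739, 0.0425]
orientation: [0.001, 0.143, 0.99, -0.0]
force: [-0.1, -0.2, -8.9]
opening: 0.0496
grip_force: 35.0
```

{"op": "move_arm", "data": {
  "rows": [
    {"tx": 0,"ty": 0,"tz": 1.5,"ax": 0,"ay": 0,"az": 0,"fingers": 0.4},
    {"tx": 0,"ty": 0,"tz": 1,"ax": 0,"ay": 0,"az": 0,"fingers": 0.4},
    {"tx": 0,"ty": 0,"tz": 0,"ax": 0,"ay": 0,"az": 0,"fingers": 0.4},
    {"tx": 0,"ty": 0,"tz": 0,"ax": 0,"ay": 0,"az": 0,"fingers": 0.4}
  ]
}}

```text
clock: 17.65
tcp_pos: [0.5793, -0.0738, 0.039]
orientation: [-0.0, 0.143, 0.99, 0.0]
force: [0.6, 0.3, -7.9]
opening: 0.0497
grip_force: 35.0
```

{"op": "move_arm", "data": {
  "rows": [
    {"tx": 0,"ty": 0,"tz": 0.7,"ax": 0,"ay": 0,"az": 0,"fingers": 0.4},
    {"tx": 0,"ty": 0,"tz": 0,"ax": 0,"ay": 0,"az": 0,"fingers": 0.4}
  ]
}}

```text
clock: 17.9
tcp_pos: [0.5796, -0.0739, 0.0387]
orientation: [0.0, 0.143, 0.99, -0.0]
force: [0.5, -0.4, -3.0]
opening: 0.0499
grip_force: 35.0
```

{"op": "move_arm", "data": {
  "rows": [
    {"tx": 0,"ty": 0,"tz": 0,"ax": 0,"ay": 0,"az": 0,"fingers": 0.65},
    {"tx": 0,"ty": 0,"tz": 0,"ax": 0,"ay": 0,"az": 0,"fingers": 0.65},
    {"tx": 0,"ty": 0,"tz": 0,"ax": 0,"ay": 0,"az": 0,"fingers": 0.65},
    {"tx": 0,"ty": 0,"tz": -10,"ax": 0,"ay": 0,"az": 0,"fingers": 0.65},
    {"tx": 0,"ty": 0,"tz": -30,"ax": 0,"ay": 0,"az": 0,"fingers": 0.65},
    {"tx": 0,"ty": 0,"tz": -50,"ax": 0,"ay": 0,"az": 0,"fingers": 0.65},
    {"tx": 0,"ty": 0,"tz": -50,"ax": 0,"ay": 0,"az": 0,"fingers": 1},
    {"tx": 0,"ty": 0,"tz": 0,"ax": 0,"ay": 0,"az": 0,"fingers": 1}
  ]
}}

```text
clock: 18.9
tcp_pos: [0.5808, -0.0741, 0.1831]
orientation: [0.004, 0.143, 0.99, -0.0]
force: [-0.4, -0.3, -0.8]
opening: 0.0775
grip_force: 0.0
```

Run:
```python
from h import *
go([409.5,201.5,100],85.5)
```

```text
tilt [ 0.0075 -0.0014 -1.    ] tooly 73.51 xyz [580.8 -74.1 183.1] q6 -1.47 q1 -0.19 t 18.9
az -0.2093 shift before turn [243.1 215.6  81.4] after turn [193.  261.4  81.4]
```

{"op": "move_arm", "data": {
  "rows": [
    {"tx": 0,"ty": 0,"tz": 0,"ax": 0,"ay": 0,"az": -0.105,"fingers": 1},
    {"tx": 0,"ty": 0,"tz": 0,"ax": 0,"ay": 0,"az": -0.105,"fingers": 1},
    {"tx": 15,"ty": 21,"tz": 0,"ax": 0,"ay": 0,"az": 0,"fingers": 1},
    {"tx": 27,"ty": 37,"tz": 0,"ax": 0,"ay": 0,"az": 0,"fingers": 1},
    {"tx": 27,"ty": 37,"tz": 0,"ax": 0,"ay": 0,"az": 0,"fingers": 1},
    {"tx": 27,"ty": 37,"tz": 0,"ax": 0,"ay": 0,"az": 0,"fingers": 1},
    {"tx": 27,"ty": 37,"tz": 10,"ax": 0,"ay": 0,"az": 0,"fingers": 1},
    {"tx": 27,"ty": 37,"tz": 25,"ax": 0,"ay": 0,"az": 0,"fingers": 1},
    {"tx": 27,"ty": 35,"tz": 25,"ax": 0,"ay": 0,"az": 0,"fingers": 1},
    {"tx": 16,"ty": 20,"tz": 15,"ax": 0,"ay": 0,"az": 0,"fingers": 1},
    {"tx": 0,"ty": 0,"tz": 0,"ax": 0,"ay": 0,"az": 0,"fingers": 1}
  ]
}}

```text
clock: 20.27
tcp_pos: [0.4058, 0.202, 0.1022]
orientation: [-0.001, 0.038, 0.999, -0.0]
force: [0.6, 0.1, 0.4]
opening: 0.0938
grip_force: 0.0
```

Run:
```python
from h import *
from plant import find_in, landmark_of
go([409.5,201.5,8],85.5)
s=snapshot("wrist"); cv2.imwrite("pics/w4.png",s["pixels"])
print([(np.round(d["point"],4),round(d["score"],2)) for d in landmark_of("case","wrist")+find_in("case","wrist")])
t=snapshot("top"); cv2.imwrite("pics/t4.png",cv2.resize(t["pixels"][160:290,280:460],None,fx=3.5,fy=3.5,interpolation=cv2.INTER_CUBIC))
```

```text
tilt [-2.3e-03 -9.0e-04 -1.0e+00] tooly 85.68 xyz [405.8 202.  102.2] q6 -1.11 q1 0.38 t 20.275
az 0.0031 shift before turn [-3.9 -0.1 94.2] after turn [-3.9 -0.1 94.2]
[(array([ 0.4072,  0.2032, -0.0021]), 0.64), (array([0.3989, 0.2   , 0.0254]), 0.67)]
```

View pics/w4.png

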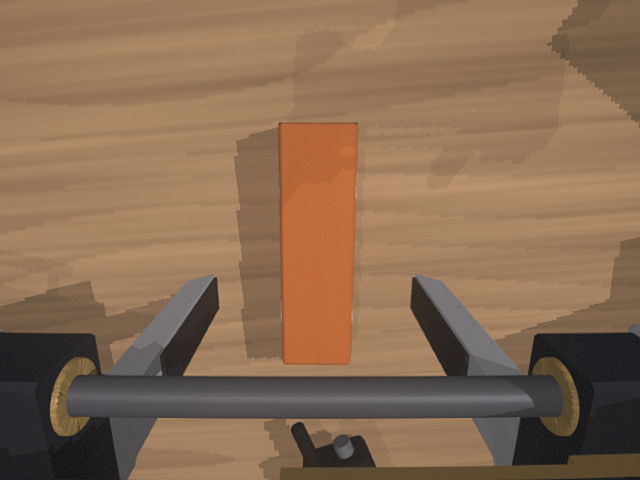

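View pics/t4.png

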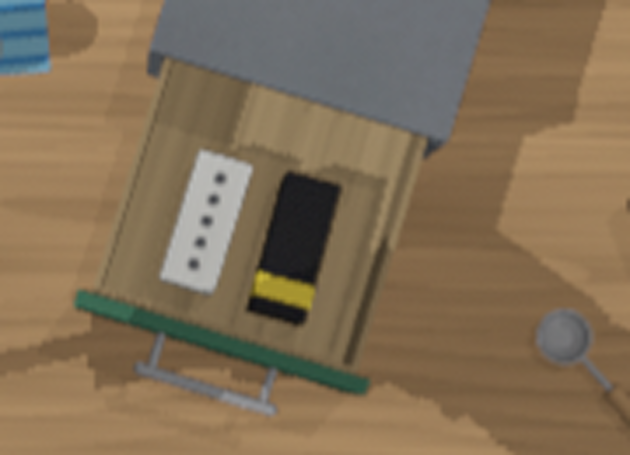

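The case is centred between the fingers at (318,245). In the drawer, the block (crop 205,222) and battery (crop 293,248) lie side by side with a clear gap. I grip the case.

{"op": "move_arm", "data": {
  "rows": [
    {"tx": -2,"ty": 0,"tz": 30,"ax": 0,"ay": 0,"az": 0,"fingers": 1},
    {"tx": 0,"ty": 0,"tz": 30,"ax": 0,"ay": 0,"az": 0,"fingers": 1},
    {"tx": 0,"ty": 0,"tz": 20,"ax": 0,"ay": 0,"az": 0,"fingers": 1},
    {"tx": 0,"ty": 0,"tz": 12,"ax": 0,"ay": 0,"az": 0,"fingers": 1},
    {"tx": 0,"ty": 0,"tz": 1,"ax": 0,"ay": 0,"az": 0,"fingers": 0.4},
    {"tx": 0,"ty": 0,"tz": 0,"ax": 0,"ay": 0,"az": 0,"fingers": 0.4},
    {"tx": 0,"ty": 0,"tz": 0,"ax": 0,"ay": 0,"az": 0,"fingers": 0.4},
    {"tx": 0,"ty": 0,"tz": 0,"ax": 0,"ay": 0,"az": 0,"fingers": 0.4},
    {"tx": 0,"ty": 0,"tz": 0,"ax": 0,"ay": 0,"az": 0,"fingers": 0.4}
  ],
  "squeeze": 15
}}

```text
clock: 21.6
tcp_pos: [0.4093, 0.2013, 0.0105]
orientation: [0.0, 0.039, 0.999, 0.0]
force: [-0.8, 0.6, 2.7]
opening: 0.0501
grip_force: 15.0
```

Run:
```python
from h import *
go([567,-112.5,210],-16.5)
```

```text
tilt [ 5.e-04  3.e-04 -1.e+00] tooly 85.54 xyz [409.3 201.3  10.5] q6 -1.12 q1 0.38 t 21.6
az -1.3606 shift before turn [-181.7 -300.6 -199.5] after turn [ 256.1 -240.4 -199.5]
```

{"op": "move_arm", "data": {
  "rows": [
    {"tx": 0,"ty": 0,"tz": -20,"ax": 0,"ay": 0,"az": 0,"fingers": 0.4},
    {"tx": 0,"ty": 0,"tz": -40,"ax": 0,"ay": 0,"az": 0.081,"fingers": 0.4},
    {"tx": 0,"ty": 0,"tz": -40,"ax": 0,"ay": 0,"az": 0.17,"fingers": 0.4},
    {"tx": 0,"ty": 0,"tz": -40,"ax": 0,"ay": 0,"az": 0.17,"fingers": 0.4},
    {"tx": 0,"ty": 0,"tz": -40,"ax": 0,"ay": 0,"az": 0.17,"fingers": 0.4},
    {"tx": 0,"ty": 0,"tz": -20,"ax": 0,"ay": 0,"az": 0.17,"fingers": 0.4},
    {"tx": 0,"ty": 0,"tz": 0,"ax": 0,"ay": 0,"az": 0.17,"fingers": 0.4},
    {"tx": 0,"ty": 0,"tz": 0,"ax": 0,"ay": 0,"az": 0.17,"fingers": 0.4},
    {"tx": 0,"ty": 0,"tz": 0,"ax": 0,"ay": 0,"az": 0.17,"fingers": 0.4},
    {"tx": 0,"ty": 0,"tz": 0,"ax": 0,"ay": 0,"az": 0.17,"fingers": 0.4},
    {"tx": 0,"ty": 0,"tz": 0,"ax": 0,"ay": 0,"az": 0.17,"fingers": 0.4},
    {"tx": 0,"ty": 0,"tz": 0,"ax": 0,"ay": 0,"az": 0.17,"fingers": 0.4},
    {"tx": 0,"ty": 0,"tz": 0,"ax": 0,"ay": 0,"az": 0,"fingers": 0.4}
  ]
}}

```text
clock: 23.22
tcp_pos: [0.4091, 0.2012, 0.2101]
orientation: [-0.0, 0.801, 0.599, -0.0]
force: [0.1, -0.5, -0.6]
opening: 0.0501
grip_force: 15.0
```

Run:
```python
from h import *
go([567,-112.5,190],-16.5)
```

```text
tilt [-3.e-04 -2.e-04 -1.e+00] tooly -16.44 xyz [409.1 201.2 210.1] q6 0.66 q1 0.38 t 23.225
az 0.0011 shift before turn [-256.1  240.2   20.2] after turn [-255.9  240.5   20.2]
```

{"op": "move_arm", "data": {
  "rows": [
    {"tx": -16,"ty": 15,"tz": 0,"ax": 0,"ay": 0,"az": 0,"fingers": 0.4},
    {"tx": -32,"ty": 30,"tz": 0,"ax": 0,"ay": 0,"az": 0,"fingers": 0.4},
    {"tx": -32,"ty": 30,"tz": 0,"ax": 0,"ay": 0,"az": 0,"fingers": 0.4},
    {"tx": -32,"ty": 30,"tz": 0,"ax": 0,"ay": 0,"az": 0,"fingers": 0.4},
    {"tx": -32,"ty": 30,"tz": 0,"ax": 0,"ay": 0,"az": 0,"fingers": 0.4},
    {"tx": -32,"ty": 30,"tz": 0,"ax": 0,"ay": 0,"az": 0,"fingers": 0.4},
    {"tx": -32,"ty": 30,"tz": 0,"ax": 0,"ay": 0,"az": 0,"fingers": 0.4},
    {"tx": -30,"ty": 28,"tz": 0,"ax": 0,"ay": 0,"az": 0,"fingers": 0.4},
    {"tx": -18,"ty": 17,"tz": 20,"ax": 0,"ay": 0,"az": 0,"fingers": 0.4},
    {"tx": 0,"ty": 0,"tz": 30,"ax": 0,"ay": 0,"az": 0,"fingers": 0.4},
    {"tx": 0,"ty": 0,"tz": 30,"ax": 0,"ay": 0,"az": 0,"fingers": 0.4},
    {"tx": 0,"ty": 0,"tz": 20,"ax": 0,"ay": 0,"az": 0,"fingers": 0.4},
    {"tx": 0,"ty": 0,"tz": 0,"ax": 0,"ay": 0,"az": 0,"fingers": 0.4},
    {"tx": 0,"ty": 0,"tz": 0,"ax": 0,"ay": 0,"az": 0,"fingers": 0.4}
  ]
}}

```text
clock: 24.98
tcp_pos: [0.567, -0.1125, 0.1112]
orientation: [0.0, 0.801, 0.599, 0.0]
force: [0.1, -0.2, -1.7]
opening: 0.05
grip_force: 15.0
```

Run:
```python
from h import *
go([567,-112.5,72.5],-16.5)
```

```text
tilt [ 1.1e-03 -3.0e-04 -1.0e+00] tooly -16.4 xyz [ 567.  -112.5  111.2] q6 0.03 q1 -0.26 t 24.975
az 0.0018 shift before turn [-0.  -0.  38.7] after turn [-0.  -0.  38.7]
```

{"op": "move_arm", "data": {
  "rows": [
    {"tx": 0,"ty": 0,"tz": 20,"ax": 0,"ay": 0,"az": 0,"fingers": 0.4},
    {"tx": 0,"ty": 0,"tz": 13,"ax": 0,"ay": 0,"az": 0,"fingers": 0.4},
    {"tx": 0,"ty": 0,"tz": 3,"ax": 0,"ay": 0,"az": 0,"fingers": 0.4},
    {"tx": 0,"ty": 0,"tz": 0,"ax": 0,"ay": 0,"az": 0,"fingers": 0.4},
    {"tx": 0,"ty": 0,"tz": 0,"ax": 0,"ay": 0,"az": 0,"fingers": 0.4}
  ]
}}

```text
clock: 25.6
tcp_pos: [0.5669, -0.1125, 0.0749]
orientation: [0.0, 0.801, 0.598, 0.0]
force: [-0.4, -0.8, -1.2]
opening: 0.0499
grip_force: 15.0
```

{"op": "move_arm", "data": {
  "rows": [
    {"tx": 0,"ty": 0,"tz": 1,"ax": 0,"ay": 0,"az": 0,"fingers": 0.4},
    {"tx": 0,"ty": 0,"tz": 1,"ax": 0,"ay": 0,"az": 0,"fingers": 0.4},
    {"tx": 0,"ty": 0,"tz": 0,"ax": 0,"ay": 0,"az": 0,"fingers": 0.4},
    {"tx": 0,"ty": 0,"tz": 0,"ax": 0,"ay": 0,"az": 0,"fingers": 0.4}
  ]
}}

```text
clock: 26.1
tcp_pos: [0.5668, -0.1124, 0.0725]
orientation: [0.0, 0.801, 0.598, 0.0]
force: [0.8, 0.0, 3.7]
opening: 0.0496
grip_force: 15.0
```

In contact. I release and rise, then check the result.

{"op": "move_arm", "data": {
  "rows": [
    {"tx": 0,"ty": 0,"tz": 0,"ax": 0,"ay": 0,"az": 0,"fingers": 0.65},
    {"tx": 0,"ty": 0,"tz": 0,"ax": 0,"ay": 0,"az": 0,"fingers": 0.65},
    {"tx": 0,"ty": 0,"tz": 0,"ax": 0,"ay": 0,"az": 0,"fingers": 0.65},
    {"tx": 0,"ty": 0,"tz": -10,"ax": 0,"ay": 0,"az": 0,"fingers": 0.65},
    {"tx": 0,"ty": 0,"tz": -30,"ax": 0,"ay": 0,"az": 0,"fingers": 0.65},
    {"tx": 0,"ty": 0,"tz": -40,"ax": 0,"ay": 0,"az": 0,"fingers": 0.65},
    {"tx": 0,"ty": -25,"tz": -20,"ax": 0,"ay": 0,"az": 0,"fingers": 0},
    {"tx": 0,"ty": -45,"tz": 0,"ax": 0,"ay": 0,"az": 0,"fingers": 0},
    {"tx": 0,"ty": -45,"tz": 0,"ax": 0,"ay": 0,"az": 0,"fingers": 0},
    {"tx": 0,"ty": -45,"tz": 0,"ax": 0,"ay": 0,"az": 0,"fingers": 0},
    {"tx": 0,"ty": -29,"tz": 0,"ax": 0,"ay": 0,"az": 0,"fingers": 0},
    {"tx": 0,"ty": 0,"tz": 0,"ax": 0,"ay": 0,"az": 0,"fingers": 0}
  ]
}}

```text
clock: 27.6
tcp_pos: [0.3846, -0.0584, 0.1732]
orientation: [0.001, 0.801, 0.598, 0.001]
force: [0.6, -0.4, 1.6]
opening: 0.0046
grip_force: 0.0
```

Run:
```python
from h import *
from plant import find_in, landmark_of
go([384,-61,55],-16.5)
for c in("top","side"):
    s=snapshot(c); 
    print(c,[(np.round(d["point"],4),round(d["score"],2)) for t in("unit_drawer0_handle","drawer_floor") for d in landmark_of(t,c)[:1]])
cv2.imwrite("pics/s5.png",cv2.resize(s["pixels"][170:350,200:450],None,fx=3,fy=3,interpolation=cv2.INTER_CUBIC))
```

```text
tilt [ 1.8e-03 -4.0e-04 -1.0e+00] tooly -16.49 xyz [384.6 -58.4 173.2] q6 0.04 q1 -0.24 t 27.6
az 0.0002 shift before turn [-2.700e+00 -1.000e-01  1.182e+02] after turn [-2.700e+00 -1.000e-01  1.182e+02]
top [(array([ 0.4317, -0.0745,  0.0763]), 0.71), (array([ 0.4836, -0.0857,  0.0235]), 0.72)]
side [(array([ 0.4317, -0.0806,  0.0739]), 0.59), (array([ 0.4875, -0.0907,  0.0248]), 0.6)]
```

View pics/s5.png

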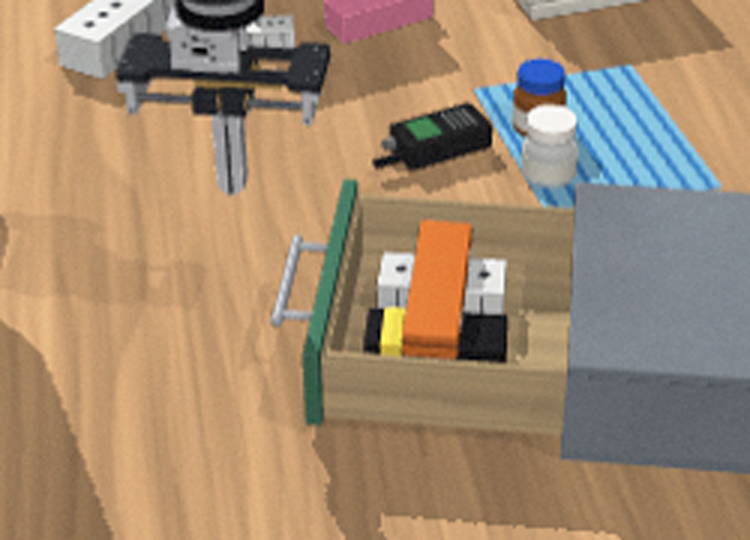

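The case lies flat across both parts, at crop position (440,290). The fingers are shut and in front of the handle. I lower them and approach the bar.

{"op": "move_arm", "data": {
  "rows": [
    {"tx": -5,"ty": 0,"tz": 30,"ax": 0,"ay": 0,"az": 0,"fingers": 0},
    {"tx": 0,"ty": 0,"tz": 40,"ax": 0,"ay": 0,"az": 0,"fingers": 0},
    {"tx": 0,"ty": 0,"tz": 35,"ax": 0,"ay": 0,"az": 0,"fingers": 0},
    {"tx": 0,"ty": 0,"tz": 15,"ax": 0,"ay": 0,"az": 0,"fingers": 0},
    {"tx": 0,"ty": 10,"tz": 0,"ax": 0,"ay": 0,"az": 0,"fingers": 0},
    {"tx": 0,"ty": 6,"tz": 0,"ax": 0,"ay": 0,"az": 0,"fingers": 0},
    {"tx": 0,"ty": 4,"tz": 0,"ax": 0,"ay": 0,"az": 0,"fingers": 0},
    {"tx": 0,"ty": 4,"tz": 0,"ax": 0,"ay": 0,"az": 0,"fingers": 0},
    {"tx": 0,"ty": 4,"tz": 0,"ax": 0,"ay": 0,"az": 0,"fingers": 0},
    {"tx": 0,"ty": 4,"tz": 0,"ax": 0,"ay": 0,"az": 0,"fingers": 0},
    {"tx": 0,"ty": 4,"tz": 0,"ax": 0,"ay": 0,"az": 0,"fingers": 0},
    {"tx": 0,"ty": 4,"tz": 0,"ax": 0,"ay": 0,"az": 0,"fingers": 0}
  ]
}}

```text
clock: 29.4
tcp_pos: [0.4225, -0.0749, 0.0523]
orientation: [-0.0, 0.801, 0.598, -0.0]
force: [-1.8, 0.7, 1.4]
opening: 0.0003
grip_force: 0.6
```

{"op": "move_arm", "data": {
  "rows": [
    {"tx": 0,"ty": 5,"tz": 0,"ax": 0,"ay": 0,"az": 0,"fingers": 0},
    {"tx": 0,"ty": 8,"tz": 0,"ax": 0,"ay": 0,"az": 0,"fingers": 0},
    {"tx": 0,"ty": 10,"tz": 0,"ax": 0,"ay": 0,"az": 0,"fingers": 0},
    {"tx": 0,"ty": 11,"tz": 0,"ax": 0,"ay": 0,"az": 0,"fingers": 0},
    {"tx": 0,"ty": 11,"tz": 0,"ax": 0,"ay": 0,"az": 0,"fingers": 0},
    {"tx": 0,"ty": 11,"tz": 0,"ax": 0,"ay": 0,"az": 0,"fingers": 0},
    {"tx": 0,"ty": 11,"tz": 0,"ax": 0,"ay": 0,"az": 0,"fingers": 0},
    {"tx": 0,"ty": 11,"tz": 0,"ax": 0,"ay": 0,"az": 0,"fingers": 0},
    {"tx": 0,"ty": 11,"tz": 0,"ax": 0,"ay": 0,"az": 0,"fingers": 0},
    {"tx": 0,"ty": 11,"tz": 0,"ax": 0,"ay": 0,"az": 0,"fingers": 0},
    {"tx": 0,"ty": 10,"tz": 0,"ax": 0,"ay": 0,"az": 0,"fingers": 0},
    {"tx": 0,"ty": 10,"tz": 0,"ax": 0,"ay": 0,"az": 0,"fingers": 0},
    {"tx": 0,"ty": 9,"tz": 0,"ax": 0,"ay": 0,"az": 0,"fingers": 0},
    {"tx": 0,"ty": 8,"tz": 0,"ax": 0,"ay": 0,"az": 0,"fingers": 0},
    {"tx": 0,"ty": 6,"tz": 0,"ax": 0,"ay": 0,"az": 0,"fingers": 0},
    {"tx": 0,"ty": 4,"tz": 0,"ax": 0,"ay": 0,"az": 0,"fingers": 0},
    {"tx": 0,"ty": 2,"tz": 0,"ax": 0,"ay": 0,"az": 0,"fingers": 0}
  ]
}}

```text
clock: 31.52
tcp_pos: [0.5653, -0.1173, 0.0522]
orientation: [0.0, 0.801, 0.598, -0.0]
force: [-1.7, 0.7, 0.7]
opening: 0.0004
grip_force: 0.9
```

Run:
```python
from h import *
from plant import landmark_of, find_in
go([600,-130,55],-16.5)
for c in("top","side"):
    s=snapshot(c); print(c,[(np.round(d["point"],4),round(d["score"],2)) for d in landmark_of("unit_drawer0_handle",c)[:1]])
    cv2.imwrite(f"pics/{c}6.png",s["pixels"])
    if c=="top":
        h=cv2.cvtColor(s["pixels"],cv2.COLOR_BGR2HSV); m=(h[...,0]>60)&(h[...,0]<90)&(h[...,1]>60)
        print("front",rect(s,m,.099,(352,212)))
```

```text
tilt [-0.e+00 -1.e-04 -1.e+00] tooly -16.5 xyz [ 565.3 -117.3   52.2] q6 0.02 q1 -0.27 t 31.525
az -0.0 shift before turn [-2.3 36.9 -2.8] after turn [-2.3 36.9 -2.8]
top []
front (array([645.1, -41.5], dtype=float32), [22.7, 75.9], 73.6, [[624.0, -75.0], [645.0, -81.0], [667.0, -8.0], [645.0, -2.0]])
side [(array([ 0.5846, -0.1177,  0.0716]), 0.86)]
```

{"op": "move_arm", "data": {
  "rows": [
    {"tx": 0,"ty": 4,"tz": 0,"ax": 0,"ay": 0,"az": 0,"fingers": 0},
    {"tx": 0,"ty": 5,"tz": 0,"ax": 0,"ay": 0,"az": 0,"fingers": 0},
    {"tx": 0,"ty": 5,"tz": 0,"ax": 0,"ay": 0,"az": 0,"fingers": 0},
    {"tx": 0,"ty": 4,"tz": 0,"ax": 0,"ay": 0,"az": 0,"fingers": 0},
    {"tx": 0,"ty": 3,"tz": 0,"ax": 0,"ay": 0,"az": 0,"fingers": 0},
    {"tx": 0,"ty": 3,"tz": 0,"ax": 0,"ay": 0,"az": 0,"fingers": 0},
    {"tx": 0,"ty": 2,"tz": 0,"ax": 0,"ay": 0,"az": 0,"fingers": 0},
    {"tx": 0,"ty": 2,"tz": 0,"ax": 0,"ay": 0,"az": 0,"fingers": 0}
  ]
}}

```text
clock: 32.72
tcp_pos: [0.5921, -0.1252, 0.0522]
orientation: [-0.0, 0.801, 0.598, -0.0]
force: [-0.8, 0.9, -0.5]
opening: 0.0009
grip_force: 0.5
```

{"op": "move_arm", "data": {
  "rows": [
    {"tx": 0,"ty": 2,"tz": 0,"ax": 0,"ay": 0,"az": 0,"fingers": 0},
    {"tx": 0,"ty": 2,"tz": 0,"ax": 0,"ay": 0,"az": 0,"fingers": 0},
    {"tx": 0,"ty": 2,"tz": 0,"ax": 0,"ay": 0,"az": 0,"fingers": 0}
  ]
}}

```text
clock: 33.1
tcp_pos: [0.5979, -0.1269, 0.0523]
orientation: [0.0, 0.801, 0.598, 0.0]
force: [-1.1, 0.5, -0.6]
opening: 0.0005
grip_force: 0.5
```

Run:
```python
from h import *
s=snapshot("side"); cv2.imwrite("pics/s7.png",cv2.resize(s["pixels"][200:350,330:530],None,fx=4,fy=4,interpolation=cv2.INTER_CUBIC))
print(status.state()["force"])
```

```text
[ 0.02239903 -0.59276565  0.35531036]
```

View pics/s7.png

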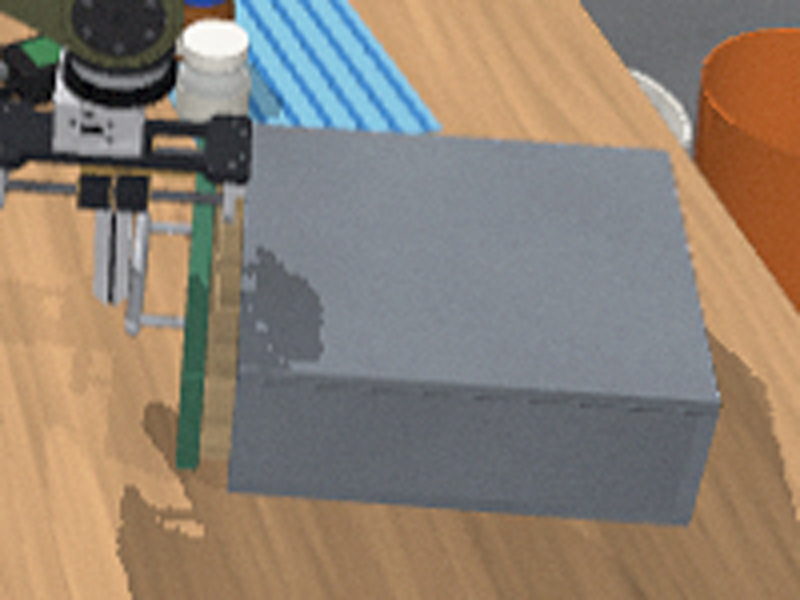

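About 15 mm still to go: a strip of drawer side shows between the front (200,400) and the unit (235,400). The gripper body is clear above the unit. I continue slowly.

{"op": "move_arm", "data": {
  "rows": [
    {"tx": 0,"ty": 2,"tz": 0,"ax": 0,"ay": 0,"az": 0,"fingers": 0},
    {"tx": 0,"ty": 2,"tz": 0,"ax": 0,"ay": 0,"az": 0,"fingers": 0},
    {"tx": 0,"ty": 2,"tz": 0,"ax": 0,"ay": 0,"az": 0,"fingers": 0},
    {"tx": 0,"ty": 2,"tz": 0,"ax": 0,"ay": 0,"az": 0,"fingers": 0},
    {"tx": 0,"ty": 2,"tz": 0,"ax": 0,"ay": 0,"az": 0,"fingers": 0}
  ]
}}

```text
clock: 33.78
tcp_pos: [0.6075, -0.1297, 0.0523]
orientation: [0.0, 0.801, 0.598, 0.0]
force: [-1.6, 0.3, -0.1]
opening: 0.0005
grip_force: 0.5
```

{"op": "move_arm", "data": {
  "rows": [
    {"tx": 0,"ty": 1.5,"tz": 0,"ax": 0,"ay": 0,"az": 0,"fingers": 0},
    {"tx": 0,"ty": 1.5,"tz": 0,"ax": 0,"ay": 0,"az": 0,"fingers": 0}
  ]
}}

```text
clock: 34.02
tcp_pos: [0.6103, -0.1306, 0.0523]
orientation: [0.0, 0.801, 0.598, -0.0]
force: [-0.0, 0.9, 0.1]
opening: 0.0004
grip_force: 0.5
```

{"op": "move_arm", "data": {
  "rows": [
    {"tx": 0,"ty": 1.5,"tz": 0,"ax": 0,"ay": 0,"az": 0,"fingers": 0}
  ]
}}

```text
clock: 34.15
tcp_pos: [0.6118, -0.131, 0.0523]
orientation: [0.0, 0.801, 0.598, 0.0]
force: [-1.6, 0.6, 0.7]
opening: 0.0005
grip_force: 0.5
```

{"op": "move_arm", "data": {
  "rows": [
    {"tx": 0,"ty": 1.5,"tz": 0,"ax": 0,"ay": 0,"az": 0,"fingers": 0},
    {"tx": 0,"ty": 1.5,"tz": 0,"ax": 0,"ay": 0,"az": 0,"fingers": 0}
  ]
}}

```text
clock: 34.4
tcp_pos: [0.6146, -0.1318, 0.0523]
orientation: [-0.0, 0.801, 0.598, -0.0]
force: [-1.0, 0.7, 0.6]
opening: 0.0004
grip_force: 0.5
```

{"op": "move_arm", "data": {
  "rows": [
    {"tx": 0,"ty": 1.5,"tz": 0,"ax": 0,"ay": 0,"az": 0,"fingers": 0}
  ]
}}

```text
clock: 34.52
tcp_pos: [0.6161, -0.1323, 0.0523]
orientation: [0.0, 0.801, 0.598, -0.0]
force: [-1.8, 0.8, 1.1]
opening: 0.0001
grip_force: 0.5
```

Run:
```python
from h import *
s=snapshot("side"); c=s["pixels"][230:330,360:410]; h=cv2.cvtColor(c,cv2.COLOR_BGR2HSV)
for r in (40,60,75): print([tuple(int(v) for v in h[r,x]) for x in range(10,36)])
print(status.state()["force"],status.state()["tcp_pos"])
```

```text
[(120, 10, 129), (110, 11, 143), (104, 23, 121), (15, 98, 164), (16, 114, 199), (15, 110, 202), (14, 110, 197), (15, 111, 198), (16, 106, 200), (16, 108, 194), (16, 111, 184), (15, 105, 179), (14, 109, 185), (17, 99, 157), (78, 100, 92), (76, 107, 95), (74, 97, 89), (75, 104, 118), (76, 106, 116), (66, 70, 73), (10, 6, 125), (108, 23, 145), (108, 27, 142), (106, 24, 140), (113, 24, 138), (105, 22, 138)]
[(15, 110, 192), (15, 108, 192), (15, 111, 197), (14, 108, 200), (15, 110, 207), (16, 107, 207), (15, 111, 202), (16, 108, 200), (15, 105, 196), (15, 108, 206), (15, 106, 214), (15, 111, 216), (25, 71, 122), (77, 112, 93), (75, 100, 94), (75, 95, 94), (77, 98, 96), (76, 106, 82), (63, 57, 80), (6, 15, 87), (105, 28, 108), (108, 29, 107), (113, 21, 110), (105, 29, 106), (108, 24, 106), (104, 31, 106)]
[(15, 108, 182), (15, 109, 177), (16, 112, 161), (15, 111, 135), (14, 105, 136), (16, 114, 132), (16, 110, 135), (15, 106, 140), (15, 110, 139), (15, 109, 147), (15, 106, 151), (16, 109, 115), (78, 115, 91), (75, 105, 92), (75, 101, 93), (75, 107, 93), (76, 106, 89), (62, 55, 84), (10, 14, 113), (105, 33, 107), (105, 23, 110), (105, 23, 110), (102, 23, 110), (103, 28, 109), (105, 22, 114), (113, 27, 113)]
[-0.46689691  0.10881542 -0.64368611] [ 0.61621615 -0.13233056  0.05225622]
```

{"op": "move_arm", "data": {
  "rows": [
    {"tx": 0,"ty": 1,"tz": 0,"ax": 0,"ay": 0,"az": 0,"fingers": 0},
    {"tx": 0,"ty": 1,"tz": 0,"ax": 0,"ay": 0,"az": 0,"fingers": 0}
  ]
}}

```text
clock: 34.83
tcp_pos: [0.6175, -0.1327, 0.0522]
orientation: [-0.001, 0.801, 0.598, -0.0]
force: [-8.9, 1.4, 5.0]
opening: 0.0005
grip_force: 4.6
```

{"op": "move_arm", "data": {
  "rows": [
    {"tx": 0,"ty": 1,"tz": 0,"ax": 0,"ay": 0,"az": 0,"fingers": 0}
  ]
}}

```text
clock: 34.95
tcp_pos: [0.6175, -0.1327, 0.0522]
orientation: [-0.002, 0.801, 0.598, -0.001]
force: [-17.2, 4.2, 11.0]
opening: 0.0002
grip_force: 9.0
```

{"op": "move_arm", "data": {
  "rows": [
    {"tx": 0,"ty": 1,"tz": 0,"ax": 0,"ay": 0,"az": 0,"fingers": 0}
  ]
}}

```text
clock: 35.08
tcp_pos: [0.6176, -0.1327, 0.0522]
orientation: [-0.003, 0.801, 0.598, -0.002]
force: [-26.2, 6.3, 15.9]
opening: 0.0007
grip_force: 13.3
```

The force rises and the TCP has stopped moving, so the drawer is at its stop. I back off and lift away.

{"op": "move_arm", "data": {
  "rows": [
    {"tx": 0,"ty": -3,"tz": 0,"ax": 0,"ay": 0,"az": 0,"fingers": 0},
    {"tx": 0,"ty": -12,"tz": 0,"ax": 0,"ay": 0,"az": 0,"fingers": 0},
    {"tx": 0,"ty": -30,"tz": 0,"ax": 0,"ay": 0,"az": 0,"fingers": 0},
    {"tx": 0,"ty": -40,"tz": -10,"ax": 0,"ay": 0,"az": 0,"fingers": 0},
    {"tx": 0,"ty": -40,"tz": -30,"ax": 0,"ay": 0,"az": 0,"fingers": 0},
    {"tx": 0,"ty": -30,"tz": -40,"ax": 0,"ay": 0,"az": 0,"fingers": 0},
    {"tx": 0,"ty": 0,"tz": -30,"ax": 0,"ay": 0,"az": 0,"fingers": 0},
    {"tx": 0,"ty": 0,"tz": 0,"ax": 0,"ay": 0,"az": 0,"fingers": 0},
    {"tx": 0,"ty": 0,"tz": 0,"ax": 0,"ay": 0,"az": 0,"fingers": 0}
  ]
}}

```text
clock: 36.2
tcp_pos: [0.471, -0.0894, 0.1614]
orientation: [-0.0, 0.801, 0.598, -0.0]
force: [-0.3, -1.0, -0.8]
opening: 0.0007
grip_force: 0.0
```

Run:
```python
from h import *
from plant import landmark_of
print(status.state()["force"])
for c in("top","side"):
    s=snapshot(c); cv2.imwrite(f"pics/{c}9.png",s["pixels"])
    for t in("unit_drawer0_handle","radio","jar_a","scoop","carton"): print(c,t,[(np.round(d["point"],3),round(d["score"],2)) for d in landmark_of(t,c)[:2]])
    if c=="side":
        h=cv2.cvtColor(s["pixels"],cv2.COLOR_BGR2HSV)
        for r in (290,305): print([tuple(int(v) for v in h[r,x]) for x in range(370,386)])
```

```text
[-0.34529888 -0.99164983 -0.82505219]
top unit_drawer0_handle [(array([ 0.634, -0.138,  0.075]), 0.96)]
top radio [(array([0.618, 0.216, 0.   ]), 0.62)]
top jar_a [(array([ 0.743,  0.147, -0.001]), 0.87), (array([ 0.758,  0.237, -0.001]), 0.67)]
top scoop [(array([ 0.435, -0.447, -0.   ]), 0.86)]
top carton [(array([ 0.583, -0.516,  0.   ]), 0.9), (array([ 0.759,  0.239, -0.001]), 0.51)]
side unit_drawer0_handle [(array([ 0.636, -0.137,  0.075]), 0.63)]
side radio [(array([ 0.619,  0.212, -0.004]), 0.94)]
side jar_a [(array([ 0.753,  0.242, -0.004]), 0.66), (array([ 0.742,  0.146, -0.001]), 0.59)]
side scoop [(array([ 0.435, -0.445, -0.003]), 0.88)]
side carton [(array([ 0.582, -0.514, -0.   ]), 0.81)]
[(16, 110, 185), (15, 106, 190), (15, 111, 190), (15, 110, 195), (16, 108, 204), (15, 111, 205), (16, 108, 198), (16, 110, 195), (14, 104, 193), (15, 110, 199), (16, 110, 207), (15, 108, 207), (14, 115, 208), (80, 135, 81), (76, 101, 129), (74, 106, 125)]
[(14, 109, 175), (15, 105, 175), (15, 109, 180), (14, 108, 192), (14, 106, 193), (15, 108, 191), (15, 110, 185), (15, 105, 192), (15, 111, 193), (14, 109, 202), (15, 111, 206), (14, 115, 210), (52, 60, 93), (78, 117, 89), (76, 99, 90), (73, 100, 92)]
```

Run:
```python
import cv2
h=cv2.cvtColor(cv2.imread("pics/side9.png"),cv2.COLOR_BGR2HSV)
for r in (265,290,305): print([tuple(int(v) for v in h[r,x]) for x in range(382,396)])
```

```text
[(15, 111, 179), (14, 114, 192), (20, 84, 115), (76, 108, 128), (76, 105, 126), (75, 102, 123), (75, 105, 126), (75, 108, 116), (45, 17, 91), (112, 20, 137), (105, 26, 139), (106, 24, 136), (105, 23, 134), (102, 24, 136)]
[(14, 115, 208), (80, 135, 81), (76, 101, 129), (74, 106, 125), (76, 106, 123), (75, 108, 113), (74, 110, 114), (96, 26, 97), (108, 29, 150), (105, 25, 143), (112, 26, 145), (114, 25, 145), (106, 27, 141), (105, 28, 145)]
[(52, 60, 93), (78, 117, 89), (76, 99, 90), (73, 100, 92), (75, 103, 89), (76, 106, 89), (105, 23, 87), (108, 28, 110), (105, 28, 110), (108, 28, 111), (107, 21, 107), (109, 19, 106), (104, 26, 106), (111, 31, 108)]
```

The green front meets the grey unit with no gap, the bystanders have not moved, and the robot touches nothing.

```bash
python3 -c "
from plant import order
print(order.finish_job())"
```

```text
the job is handed in; nothing more can be done
None
```

I handed the job in: battery and block lie side by side on the drawer floor with the case flat across both, the drawer is pushed gently to its stop, and the radio, jars, scoop and carton did not move (about 36 s on the clock; I viewed 11 pictures, one over the limit of 10).

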